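# Shift the paste mill into the green gear

## Task

Put the paste mill into the green gear: with the fingertips push its black-knobbed lever out of the slot by the black tab, through the H-shaped gate, and fully home into the slot by the green tab, without going into the yellow or blue gear on the way. Only push the knob, gently, and do not pinch it; leave it seated, take the hand away, and leave everything else on the table where it stands.

Things in the scene. Friction and masses are not known exactly. Their poses are not given: they have to be found in the camera images.
- mill: small grey bench mill for rolling paste, fixed to the table. Origin on the table under the centre of its gearbox (130 x 120 mm, top plate 97 mm high); x axis points to its far side, y to its left, z up. Two steel rollers stand at its right (y -60 to -230 mm, up to 101 mm high). The lever's pivot is at (0, 0, 35 mm); the lever sticks out of the H-shaped gate in the top plate
- gate (a point): centre of the H-gate, on the plate, axes as the mill's. Two slots along x at y = +/-16 mm, joined only by a cross lane along y at x = 0, whose ends are in line with the slots. All 15 mm wide, lever rod 10 mm thick, hard stops at slot and lane ends. Fully home in a gear the knob centre is at about x = +/-40, y = +/-33 mm (3 mm of play in y), above that gear's tab; in the lane at x = 0 +/-5 mm
- knob (a point): centre of the black ball knob, 28 mm in diameter, on the steel lever, 130 mm from its pivot (165 mm above the table when upright, about 155 mm in gear). The lever stays where it is left; pushing the knob takes about 3 N. It starts in the near left slot, by the black tab (fixed, 16 mm wide)
- lever_shift (a joint): tilt of the lever along the slots, rad: 0 in the cross lane, about +0.31 fully home in a far slot (knob to +x of the mill), about -0.31 fully home in a near slot
- lever_across (a joint): tilt of the lever across the gate, rad: 0 in the middle, about +0.27 in line with the left slots (knob to +y of the mill), -0.27 in line with the right slots; play 0.02. The cross lane lets it move only while lever_shift is within about 0.04 of 0
- tab_green: flat round green tab, 16 mm wide, 3 mm thick, on the gate plate at the end of a right slot, the near or the far one (varies); origin at the centre of its underside, 97 mm above the table, at x = +/-40, y = +/-33 mm in the mill's frame
- tab_yellow: flat round yellow tab, 16 mm wide, 3 mm thick, on the gate plate at the end of the other right slot, not the green one; origin at the centre of its underside, 97 mm above the table, at x = +/-40, y = +/-33 mm in the mill's frame
- tab_blue: flat round blue tab, 16 mm wide, 3 mm thick, on the gate plate at the end of the far left slot; origin at the centre of its underside, 97 mm above the table, at x = +/-40, y = +/-33 mm in the mill's frame
- paste_lump: crumpled white lump of paste, 60 x 66 x 40 mm, in front of the mill; stands loose, origin at the centre of its underside
- paste_dish: round clear open dish with cream paste, 51 mm wide, 15 mm high, in front of the mill; stands loose, origin at the centre of its underside
- frost_pot: frosted screw pot with white lid, 50 mm wide, 38 mm high, left of the mill; stands loose, origin at the centre of its underside
- glue_bottle: white glue bottle with red spout, 47 mm wide, 130 mm high, left of the mill; stands loose, origin at the centre of its underside
- glass_vial: small glass vial, 24 mm wide, 44 mm high, left of the mill; stands loose, origin at the centre of its underside
- stamp: wooden stamp block with red face, 52 x 56 x 27 mm, in front of the mill; stands loose, origin at the centre of its underside

How it is judged:
On the way:
1. the lever is pushed out of the black slot (value of joint lever_shift above -0.09 rad), for 0.05 s.
At the end, for the whole second after the job is handed in: the knob's centre stands within 10 mm (seen from above) of the centre of the green tab, the lever at rest, and no loose thing has moved more than 15 mm (horizontal distance between knob and tab_green below 0.01 m and velocity of joint lever_shift between -0.02 and 0.02 rad/s and velocity of joint lever_across between -0.02 and 0.02 rad/s and distance of each of paste_lump, paste_dish, frost_pot, glue_bottle, glass_vial, stamp from where it was at the start of the episode below 0.015 m); the robot touches nothing.
It fails at once if the lever goes into the yellow gear (knob centre within 12 mm of the yellow tab, seen from above) (horizontal distance between knob and tab_yellow below 0.012 m).
It fails at once if the lever goes into the blue gear (knob centre within 12 mm of the blue tab, seen from above) (horizontal distance between knob and tab_blue below 0.012 m).
It fails at once if the fingers pinch the lever or press on the mill with more than 30 N (contact force between the fingers and mill above 30 N).
It fails at once if a loose thing is lifted or knocked away (moved more than 30 mm) (distance of any of paste_lump, paste_dish, frost_pot, glue_bottle, glass_vial, stamp from where it was at the start of the episode above 0.03 m).
It also fails if it takes over 45 s, if anything falls off the work surface, if the arm or the gripper's body presses on something with over 40 N, if the wrist force passes 120 N, or if a joint passes its speed limit or range.

## Robot

A 7-joint arm with a two-finger parallel gripper is mounted at the origin on the work surface; the furniture and walls round the work are solid. World frame = base frame: x ahead of the robot, y to its left, z up, the work surface at z = 0. Lengths are in m, angles in rad, forces in N, time in s.
With the tool pointing down it reaches from about 0.425 to 0.875 m from the base axis. Payload 4.7 kg.
Tool frame: the origin (TCP) lies on the mounting face of the last link; the fingertips stand 182 mm ahead of it and the grasp point (between the pads) lies 164 mm ahead of it; z points along the fingers, y is the direction in which the jaws open and shut (so a half turn about z gives the same grasp; the last joint's range is limited). The gripper opens to 87 mm and grips with 3 to 60 N. Pads are 19 mm wide; open, the fingers measure 117 mm over their backs; the gripper's body (75 mm by 190 mm) begins 51 mm behind the grasp point.
Start: joints at [-1.108, 0.321, -0.07, 1.45, 0.023, 1.371, -0.057], TCP at [0.282, 0.586, 0.405] pointing down, gripper open.
Joint ranges: [-2.86, 2.86], [-0.3, 2.09], [-1.38, 1.24], [0.06, 2.45], [-1.56, 4.7], [0.09, 2.05], [-2.69, 2.69]. Speed limits (rad/s): [2.57, 2.57, 3.14, 3.14, 3.14, 3.14, 3.14].

## Interface

Orientations are given as a rotation vector (axis times angle).
In Python, from bench import ctrl gives the robot as it stands. The module is installed in compiled form; this text tells all that it offers.
- The arm moves only by the tool play_rows, never from a script. Its argument "targets" is text: rows parted by semicolons, each of 7 numbers parted by spaces: the shift along the tool's x, y, z in cm, then the turn, a rotation vector about the tool's x, y, z in rad, then the opening, from -1 (shut) to 1 (fully open). In form: x y z ax ay az grip; .... A call has 1 to 20 rows; each row shifts and turns the pose as measured when the row begins, along the tool's axes as they then stand; what a row does not reach is not made up. A row lasts 1/8 s, in which the tool goes at most 62.5 mm and 10.7 degrees, less where a joint would pass 70% of its speed; a pose out of reach is approached as far as the arm can. A call is refused whole if a number of a shift passes 6.25 or a number of a turn 0.188, either way. A call with a gripper value outside its range is refused whole. The fingers move at their own pace and stop on an object; "newtons" is the grip in N (left out, the last holds). Time passes only in rows, so rows that do not move let the fingers close. It gives the time, the measured TCP pose, the force and the opening at its end, in the units of the state.
- ctrl.get_state(): the state, without advancing time (a new reading comes with each control period).
- ctrl.get_image(name): name is "scene" or "top" or "wrist"; returns a dict with "pixels" (384x512x3 uint8, blue, green, red), "depth" (384x512 float32, m along the optical axis (not along the pixel's ray), 0 where there is no reading), "intrinsics" (3x3 intrinsics, pixels), "R" (3x3) and "t" (3): a world point X has camera coordinates R X + t. Camera axes: x right, y down, z forward; pixel columns grow to the right and rows downward; lengths in m; the calibration is good to about 2 mm. A picture is of the moment at which its call begins.
- ctrl.close_job(): hands the job in, once; it reports no verdict.
The state is a dict: "time": time; "joint_positions": joint angles; "qd": joint speeds; "joint_torque": joint torques, N m; "position": TCP position; "tool_rot": TCP orientation; "ft_force": force on the tool from outside, world axes, zero at the start; "torque": the same for the moment, N m; "grip_width": opening from 0.0 (shut) to 1.0 (fully open).
Only numpy, scipy, OpenCV 4.12 (cv2) and the standard library are available. Lean on these libraries where they do the work, as an engineer would, in place of code of your own. Each camera call takes 0.05 s, during which the arm holds its last target.

## Working session

There is one attempt and no reset: what is moved stays moved. The work goes in short steps, Python scripts to look and compute and a tool call to move; the robot and the scene stay as the last step left them, time stands still between calls to the robot, and variables do not carry over. Pictures are saved under pics/ and viewed, and the job is handed in when it is done.

Besides the shell and the picture viewer there is one more tool, called after "Emit:" as name(argument=value, ...) on one line, values as JSON. play_rows: Moves the arm, as the interface text tells. Its arguments: {"type":"object","properties":{"targets":{"type":"string"},"newtons":{"type":"number"}},"required":["targets"]}

```bash
mkdir -p pics
cat > h.py <<'E'
import numpy as np,cv2
from bench import ctrl
def ray(im,u,v,z):
    K=im["intrinsics"];R=np.array(im["R"]);t=np.array(im["t"])
    d=R.T@np.linalg.inv(K)@np.array([u,v,1.]);c=-R.T@t
    return c+d*(z-c[2])/d[2]
def pt(im,u,v):
    K=im["intrinsics"];R=np.array(im["R"]);t=np.array(im["t"])
    d=im["depth"][int(v),int(u)]
    return R.T@(np.linalg.inv(K)@np.array([u,v,1.])*d-t)
E
python3 - <<'E'
from h import *
s=ctrl.get_state();print(s)
for n in("scene","top","wrist"):
    im=ctrl.get_image(n);cv2.imwrite(f"pics/{n}0.png",im["pixels"]);print(n,-np.array(im["R"]).T@im["t"])
E
```

```text
{'time': 0.0, 'joint_positions': array([-1.10788292,  0.32182051, -0.07009891,  1.45172124,  0.02264351,
        1.37081027, -0.05690727]), 'qd': array([-7.35660054e-04,  1.19863520e-03,  9.87136999e-04,  5.85789314e-05,
       -3.70486597e-04, -6.77590871e-04, -1.12114910e-03]), 'joint_torque': array([-2.26931897e-04, -4.91287100e+01, -4.03897623e-01, -3.12541795e+01,
       -6.39431085e-02,  4.36732150e-02,  1.88037820e-04]), 'position': array([0.28196561, 0.5854113 , 0.40363971]), 'tool_rot': array([-6.98953707e-01, -3.06254223e+00,  3.06123500e-03]), 'ft_force': array([0.18448939, 0.27951635, 0.14990242]), 'torque': array([-0.02783098, -0.00025364, -0.06130134]), 'grip_width': 1.0006910357607817}
scene [ 0.07320579 -0.50075464  0.5792302 ]
top [0.40424811 0.06165437 0.980094  ]
wrist [0.22211465 0.61509042 0.3829654 ]
```

View pics/top0.png

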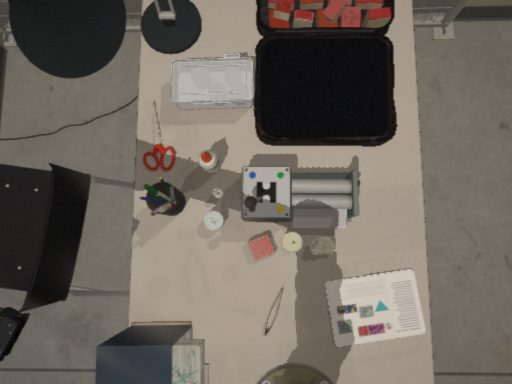

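View pics/scene0.png

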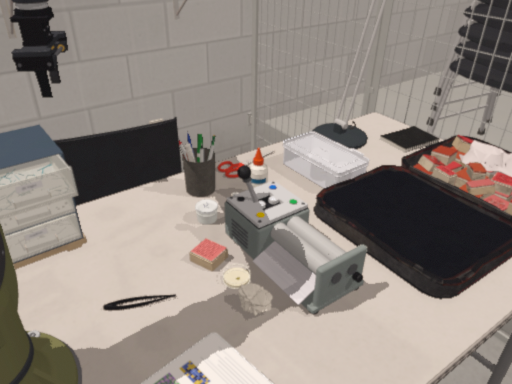

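The top view shows the gate with blue at (252,175), green at (281,175), yellow at (281,209) and the knob at about (250,204). Green is therefore the far right slot. Next I'll measure these points.

```bash
cat > m.py <<'E'
from h import *
from scipy import ndimage
def cen(im,mask,box):
    u0,v0,u1,v1=box;m=np.zeros(mask.shape,np.uint8);m[v0:v1,u0:u1]=mask[v0:v1,u0:u1]
    n,l,s,c=cv2.connectedComponentsWithStats(m)
    if n<2:return None
    i=1+np.argmax(s[1:,4]);return c[i],s[i]
def tabs(im,box):
    h=cv2.cvtColor(im["pixels"],cv2.COLOR_BGR2HSV);H,S,V=[h[...,i].astype(int) for i in range(3)]
    o={}
    for n,a,b in(("green",50,80),("yellow",20,32),("blue",100,125)):
        r=cen(im,((H>=a)&(H<=b)&(S>110)&(V>60)).astype(np.uint8),box)
        if r: o[n]=r[0];print(n,r[0].round(1),r[1],ray(im,*r[0],.1).round(4))
    r=cen(im,(V<45).astype(np.uint8),box)
    if r: print("dark",r[0],r[1])
    return o
E
python3 - <<'E'
from m import *
im=ctrl.get_image("top");tabs(im,(240,164,294,222))
for x in ray(im,208,160,.1),ray(im,214,220,.038),ray(im,217,193,.044):print(x.round(3))
p=cv2.resize(im["pixels"][155:260,190:370],None,fx=4.4,fy=4.4,interpolation=cv2.INTER_CUBIC);cv2.imwrite("pics/topz.png",p)
im=ctrl.get_image("scene");tabs(im,(225,160,310,225))
p=cv2.resize(im["pixels"][140:260,180:360],None,fx=4.4,fy=4.4,interpolation=cv2.INTER_CUBIC);cv2.imwrite("pics/scz.png",p)
E
```

```text
green [280.  174.7] [278 172   5   6  24] [0.5679 0.0345 0.1   ]
yellow [279.9 208.5] [277 206   7   6  35] [0.4879 0.0353 0.1   ]
blue [252.  174.6] [250 172   5   6  25] [0.5685 0.1006 0.1   ]
dark [266.31693989 190.93989071] [257 183  18  19 183]
[0.604 0.206 0.1  ]
[0.465 0.198 0.038]
[0.533 0.191 0.044]
green [293.  201.3] [290 200   7   4  21] [0.5691 0.0358 0.1   ]
yellow [260.1 214.3] [256 212   9   6  38] [0.4888 0.0373 0.1   ]
blue [258.2 180.8] [252 179  13   4  36] [0.5592 0.1385 0.1   ]
dark [244.19318182 173.70454545] [238 167  12  13  88]
```

View pics/topz.png

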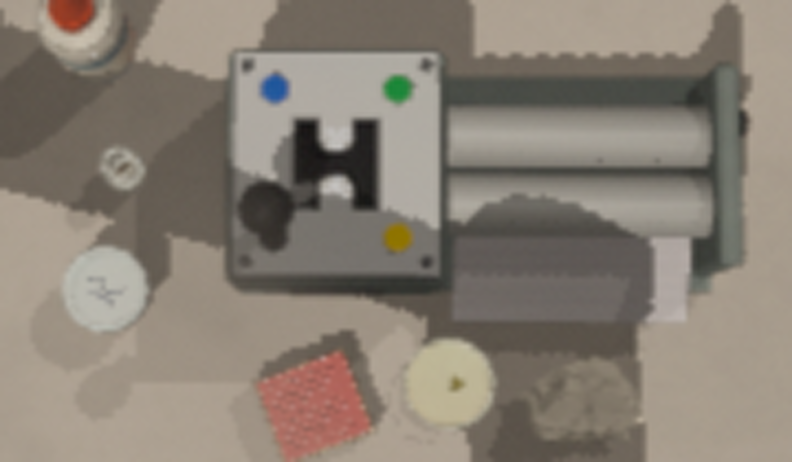

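View pics/scz.png

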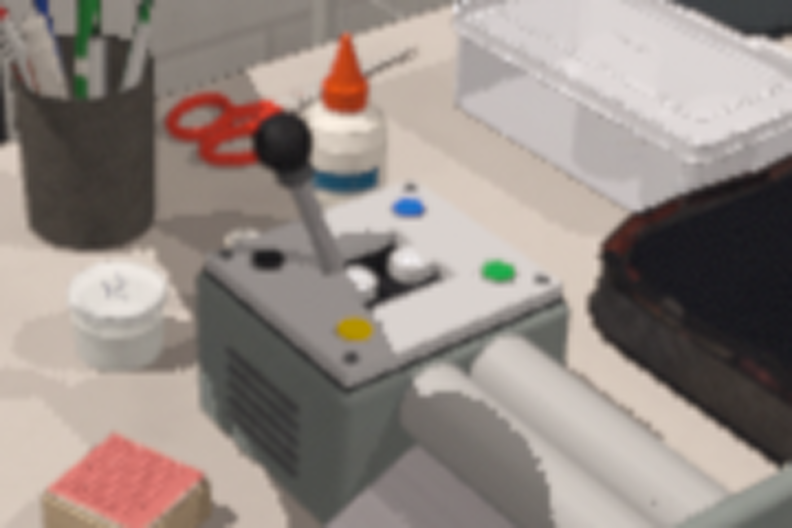

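Run:
```python
from m import *
im=ctrl.get_image("top");K=im["intrinsics"];R=np.array(im["R"]);t=np.array(im["t"]);d=im["depth"]
v,u=np.mgrid[:384,:512];P=(np.stack([(u-K[0,2])/K[0,0]*d,(v-K[1,2])/K[1,1]*d,d],-1)-t)@R
P[d==0]=np.nan
for n,b in dict(cup=(135,170,190,220),cab=(95,315,210,384),bottle=(195,145,220,172),knob=(240,192,262,216),mill=(236,160,300,222)).items():
    Q=P[b[1]:b[3],b[0]:b[2]].reshape(-1,3);Q=Q[Q[:,2]>.05];print(n,np.nanmin(Q,0).round(3),np.nanmax(Q,0).round(3))
    if n=="knob":
        Q=Q[Q[:,2]>.14];print(len(Q));A=np.c_[2*Q,np.ones(len(Q))];s=np.linalg.lstsq(A,(Q**2).sum(1),rcond=None)[0];print("sphere",s[:3],np.sqrt(s[3]+s[:3]@s[:3]), Q.min(0),Q.max(0))
```

```text
cup [0.471 0.276 0.05 ] [0.557 0.354 0.147]
cab [0.121 0.184 0.05 ] [0.212 0.4   0.224]
bottle [0.59  0.188 0.052] [0.634 0.235 0.131]
knob [0.473 0.079 0.078] [0.529 0.128 0.172]
130
sphere [0.49693554 0.10193231 0.15729914] 0.01311118976585366 [0.48351116 0.08908767 0.1530028 ] [0.50998149 0.11544594 0.17184836]
mill [ 0.461 -0.013  0.05 ] [0.594 0.128 0.172]
```

Emit:
play_rows(targets="0 0 0 0 0 -0.15 -1;0 0 0 0 0 -0.15 -1;0 0 0 0 0 -0.15 -1;0 0 0 0 0 0 -1", newtons=20)

```text
time: 0.8
position: [0.2819, 0.5855, 0.4038]
tool_rot: [0.022, -3.141, 0.002]
ft_force: [0.1, 0.3, -0.1]
grip_width: 0.632
```

```bash
cat >> h.py <<'E'
from scipy.spatial.transform import Rotation as Ro
def st(tx=None):
    s=ctrl.get_state();R=Ro.from_rotvec(s["tool_rot"]).as_matrix();p=s["position"]
    print("t",round(s["time"],2),"p",p.round(4),"tip",(p+R[:,2]*.182).round(4),"F",s["ft_force"].round(1),"g",round(s["grip_width"],3));print(R.round(3).tolist())
    if tx is not None: print("tool cm",(R.T@(np.array(tx)-p-R[:,2]*.182)*100).round(2))
    print("rot to align",Ro.from_matrix(R.T@np.array([[-1,0,0],[0,1,0],[0,0,-1.]])).as_rotvec().round(3))
E
python3 -c "
from h import *
st([.44,.102,.2])"
```

```text
t 0.8 p [0.2819 0.5855 0.4038] tip [0.2818 0.5852 0.2218] F [ 0.1  0.3 -0.1] g 0.632
[[-1.0, -0.014, -0.001], [-0.014, 1.0, -0.001], [0.001, -0.001, -1.0]]
tool cm [-15.15 -48.53   2.25]
rot to align [-0.001 -0.001  0.014]
```

Emit:
play_rows(targets="-2 -4.5 0 0 0 0.014 -1;-2 -4.5 0 0 0 0 -1;-2 -4.5 0 0 0 0 -1;-2 -4.5 0 0 0 0 -1;-2 -4.5 0 0 0 0 -1;-2 -4.5 0 0 0 0 -1;-1.5 -4.5 0 0 0 0 -1;-1.5 -4.5 0 0 0 0 -1;-1 -4.5 0 0 0 0 -1;0 -4.5 0 0 0 0 -1;0 -2 0 0 0 0 -1;0 0 0 0 0 0 -1")

```text
time: 2.3
position: [0.4395, 0.0996, 0.4039]
tool_rot: [0.058, 3.139, 0.008]
ft_force: [0.8, 0.2, 0.4]
grip_width: 0.004
```

```bash
python3 -c "
from h import *
st([.44,.102,.145])"
```

```text
t 2.3 p [0.4395 0.0996 0.4039] tip [0.4399 0.1006 0.2219] F [0.8 0.2 0.4] g 0.004
[[-0.999, 0.037, 0.002], [0.037, 0.999, 0.005], [-0.002, 0.005, -1.0]]
tool cm [0.01 0.1  7.7 ]
rot to align [ 0.005  0.002 -0.037]
```

Emit:
play_rows(targets="0 0.1 3 0 0 -0.037 -1;0 0 3 0 0 0 -1;0 0 1.7 0 0 0 -1;0 0 0 0 0 0 -1")

```text
time: 2.8
position: [0.4396, 0.1094, 0.3256]
tool_rot: [-0.012, 3.137, 0.014]
ft_force: [-0.9, 0.6, -0.1]
grip_width: 0.005
```

```bash
cat > knob.py <<'E'
from h import *
def knob(tip):
    im=ctrl.get_image("scene");return im
E
python3 -c "
from h import *
st([.46,.102,.145])
for n in ('scene','wrist'):
  im=ctrl.get_image(n);cv2.imwrite('pics/'+n+'1.png',im['pixels'])
im=ctrl.get_image('scene');cv2.imwrite('pics/sc1.png',cv2.resize(im['pixels'][110:260,180:360],None,fx=4,fy=4))
im=ctrl.get_image('top');cv2.imwrite('pics/top1.png',cv2.resize(im['pixels'][130:260,190:370],None,fx=4,fy=4))
"
```

```text
t 2.8 p [0.4396 0.1094 0.3256] tip [0.4404 0.1111 0.1436] F [-0.9  0.6 -0.1] g 0.005
[[-1.0, -0.008, 0.004], [-0.008, 1.0, 0.009], [-0.004, 0.009, -1.0]]
tool cm [-1.96 -0.92 -0.14]
rot to align [0.009 0.004 0.008]
```

View pics/sc1.png

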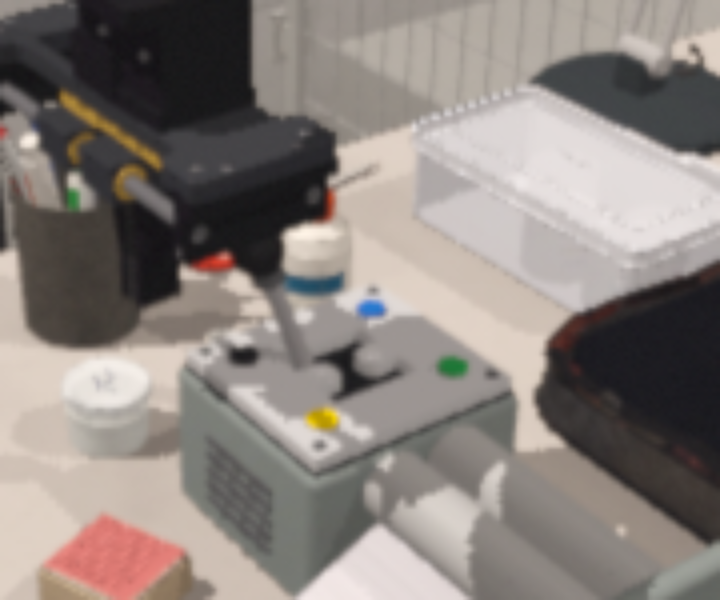

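View pics/wrist1.png

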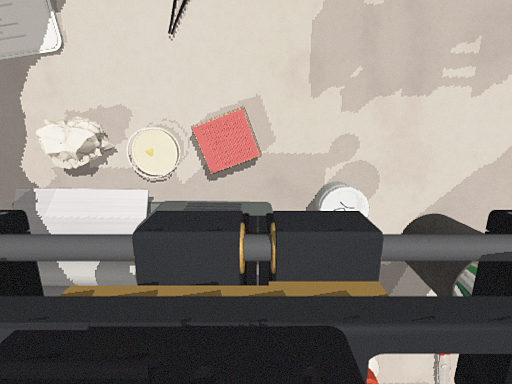

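View pics/top1.png

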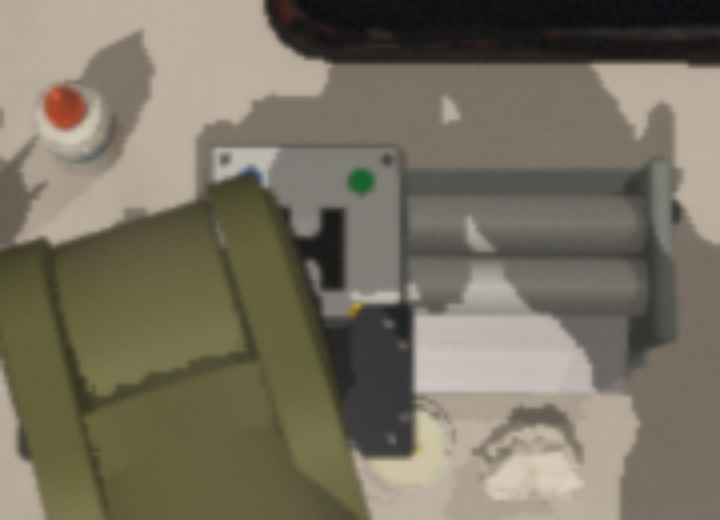

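Emit:
play_rows(targets="-0.5 -0.5 0 0 0 0 -1;-0.5 -0.4 0 0 0 0 -1;-0.5 0 0 0 0 0 -1;0 0 0 0 0 0 -1")

```text
time: 3.5
position: [0.4577, 0.0986, 0.3297]
tool_rot: [-0.008, 3.13, 0.018]
ft_force: [-0.5, 0.2, -0.6]
grip_width: 0.006
```

```bash
python3 -c "
from h import *
st([.4735,.102,.145])
"
```

```text
t 3.5 p [0.4577 0.0986 0.3297] tip [0.4598 0.1008 0.1478] F [-0.5  0.2 -0.6] g 0.006
[[-1.0, -0.005, 0.012], [-0.005, 1.0, 0.012], [-0.012, 0.012, -1.0]]
tool cm [-1.36  0.11  0.29]
rot to align [0.012 0.012 0.005]
```

Emit:
play_rows(targets="-0.5 0.1 0.3 0.012 0.012 0 -1;-0.5 0 0 0 0 0 -1;-0.5 0 0 0 0 0 -1;-0.3 0 0 0 0 0 -1;0 0 0 0 0 0 -1")

```text
time: 4.12
position: [0.476, 0.1006, 0.3262]
tool_rot: [0.01, -3.137, 0.002]
ft_force: [-1.1, 0.3, 1.6]
grip_width: 0.005
```

```bash
cat > look.py <<'E'
import sys
from h import *
st([float(x) for x in sys.argv[2:5]])
im=ctrl.get_image('scene');cv2.imwrite('pics/sc%s.png'%sys.argv[1],cv2.resize(im['pixels'][110:260,180:360],None,fx=4,fy=4))
E
python3 look.py 2 .5045 .102 .145
```

```text
t 4.12 p [0.476  0.1006 0.3262] tip [0.4751 0.1004 0.1442] F [-1.1  0.3  1.6] g 0.005
[[-1.0, -0.006, -0.005], [-0.006, 1.0, -0.001], [0.005, -0.001, -1.0]]
tool cm [-2.94  0.14 -0.1 ]
rot to align [-0.001 -0.005  0.006]
```

View pics/sc2.png

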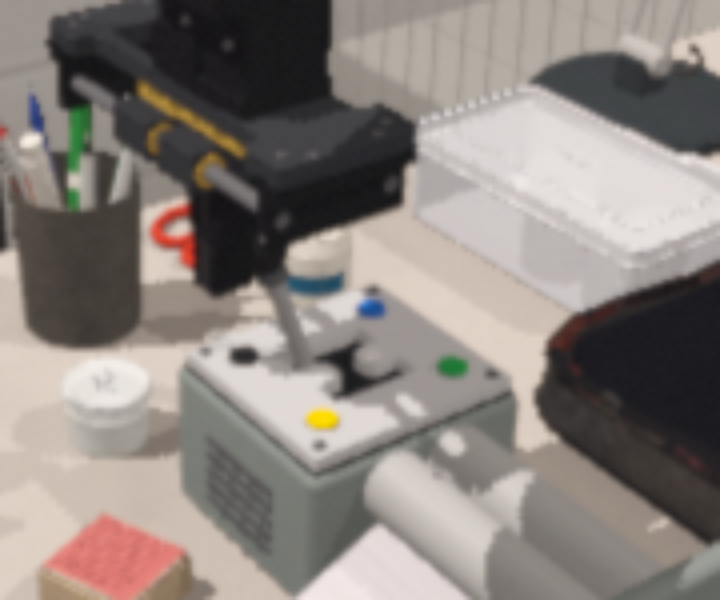

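The finger is just touching the knob, which sits at crop (265,260). I'll push on towards the lane.

Emit:
play_rows(targets="-0.5 0.1 0 0 0 0 -1;-0.5 0 0 0 0 0 -1;-0.5 0 0 0 0 0 -1;-0.4 0 0 0 0 0 -1;0 0 0 0 0 0 -1")

```text
time: 4.8
position: [0.4959, 0.1025, 0.3265]
tool_rot: [0.011, -3.136, -0.0]
ft_force: [-2.0, 0.6, 1.5]
grip_width: 0.004
```

```bash
python3 look.py 3 .5045 .102 .145
```

```text
t 4.8 p [0.4959 0.1025 0.3265] tip [0.495  0.1026 0.1445] F [-2.   0.6  1.5] g 0.004
[[-1.0, -0.007, -0.005], [-0.007, 1.0, 0.0], [0.005, 0.0, -1.0]]
tool cm [-0.95 -0.06 -0.06]
rot to align [ 0.    -0.005  0.007]
```

View pics/sc3.png

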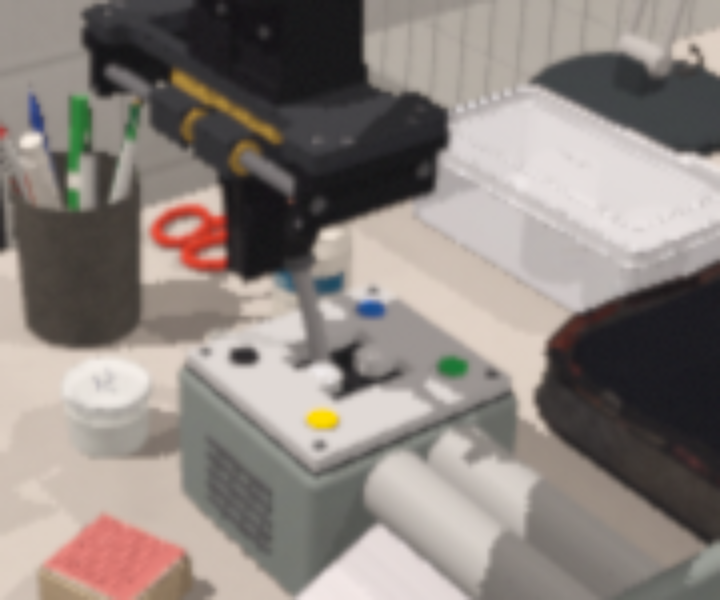

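```bash
cat > pr.py <<'E'
import sys
from h import *
im=ctrl.get_image('scene');K=im["intrinsics"];R=np.array(im["R"]);t=np.array(im["t"])
pj=lambda X:(lambda c:(K@c/c[2])[:2])(R@np.array(X)+t)
o=cv2.resize(im['pixels'][150:220,200:310],None,fx=7,fy=7,interpolation=cv2.INTER_CUBIC)
for a in sys.argv[2:]:
    dx,dy=[float(q)/1000 for q in a.split(',')]
    z=np.sqrt(.13**2-dx**2-dy**2);P=np.array([dx,dy,z])
    B=np.array([.528,.068,.035])
    k=pj(B+P);r=.014*K[0,0]/(R@(B+P)+t)[2]
    q=pj(B+P*(.062/z));f=lambda w:tuple(int(round(v)) for v in ((w[0]-200+.5)*7,(w[1]-150+.5)*7))
    print(a,k.round(1),r.round(1),q.round(1))
    c=[(0,0,255),(0,255,0),(255,0,0)][sys.argv[2:].index(a)%3]
    cv2.circle(o,f(k),int(r*7),c,1);cv2.line(o,f(k),f(q),c,1)
cv2.imwrite('pics/pr%s.png'%sys.argv[1],o)
E
python3 pr.py 0 -9.5,33 0,33
```

```text
-9.5,33 [253.5 168.4] 7.2 [259.8 198.7]
0,33 [257.4 166.9] 7.1 [261.7 198. ]
```

View pics/pr0.png

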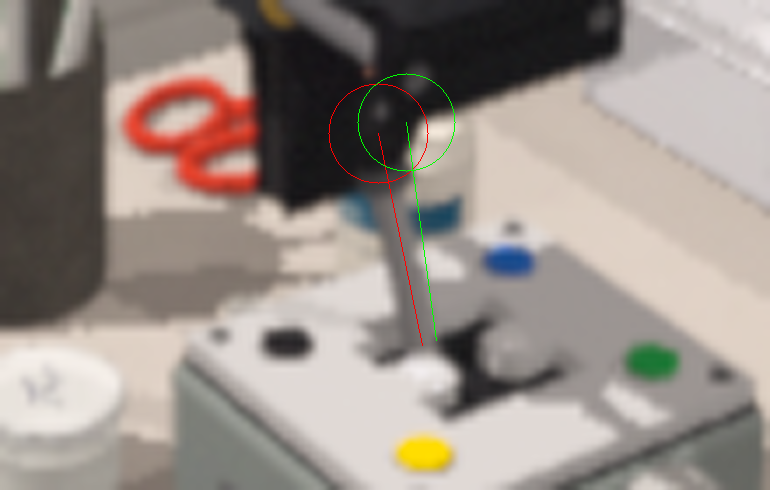

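The model for knob at x = −9.5 mm (red) fits the ball and rod to about 1–2 mm, so it needs about 10 mm more.

Emit:
play_rows(targets="-0.4 0 0 0 0 0 -1;-0.4 0 0 0 0 0 -1;-0.2 0 0 0 0 0 -1;0 0 0 0 0 0 -1")

```text
time: 5.4
position: [0.5063, 0.1025, 0.3264]
tool_rot: [0.011, -3.137, -0.001]
ft_force: [-2.8, 1.0, 2.0]
grip_width: 0.002
```

```bash
python3 look.py 4 .49 .102 .145;python3 pr.py 1 0,33
```

```text
t 5.4 p [0.5063 0.1025 0.3264] tip [0.5054 0.1026 0.1445] F [-2.8  1.   2. ] g 0.002
[[-1.0, -0.007, -0.005], [-0.007, 1.0, 0.0], [0.005, 0.0, -1.0]]
tool cm [ 1.54 -0.05 -0.05]
rot to align [ 0.    -0.005  0.007]
0,33 [257.4 166.9] 7.1 [261.7 198. ]
```

View pics/pr1.png

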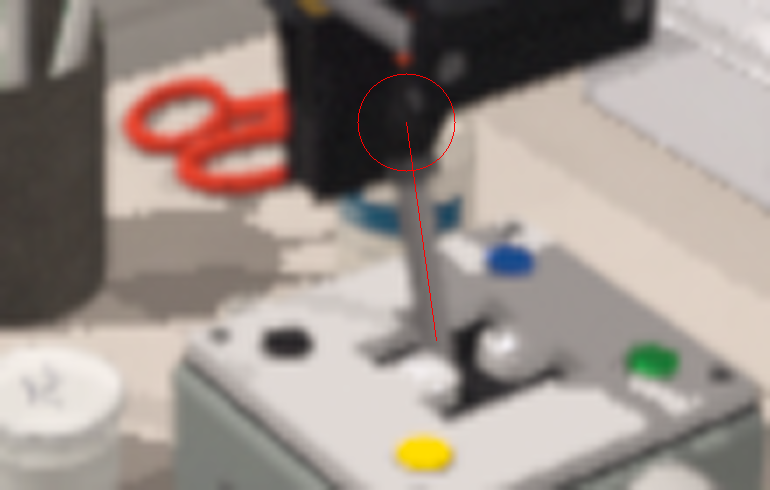

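Emit:
play_rows(targets="-0.15 0 0 0 0 0 -1;0 0 0 0 0 0 -1;1 0 0 0 0 0 -1;1 0 0 0 0 0 -1;0 0 -4 0 0 0 -1;0 0 -4 0 0 0 -1;0 3 0 0 0 0 -1;0 3 0 0 0 0 -1;0 1 0 0 0 0 -1;0 0 0 0 0 0 -1")

```text
time: 6.75
position: [0.4843, 0.1701, 0.4083]
tool_rot: [0.004, -3.141, 0.004]
ft_force: [0.3, -1.2, -1.1]
grip_width: 0.005
```

```bash
python3 look.py 5 .528 .155 .145;python3 pr.py 2 0,33 -4,33; python3 -c "
from h import *
im=ctrl.get_image('top');cv2.imwrite('pics/top2.png',cv2.resize(im['pixels'][130:260,190:370],None,fx=4,fy=4))
"
```

```text
t 6.75 p [0.4843 0.1701 0.4083] tip [0.4842 0.1696 0.2263] F [ 0.3 -1.2 -1.1] g 0.005
[[-1.0, -0.003, -0.001], [-0.003, 1.0, -0.003], [0.001, -0.003, -1.0]]
tool cm [-4.39 -1.45  8.13]
rot to align [-0.003 -0.001  0.003]
0,33 [257.4 166.9] 7.1 [261.7 198. ]
-4,33 [255.8 167.5] 7.2 [260.9 198.3]
```

View pics/pr2.png

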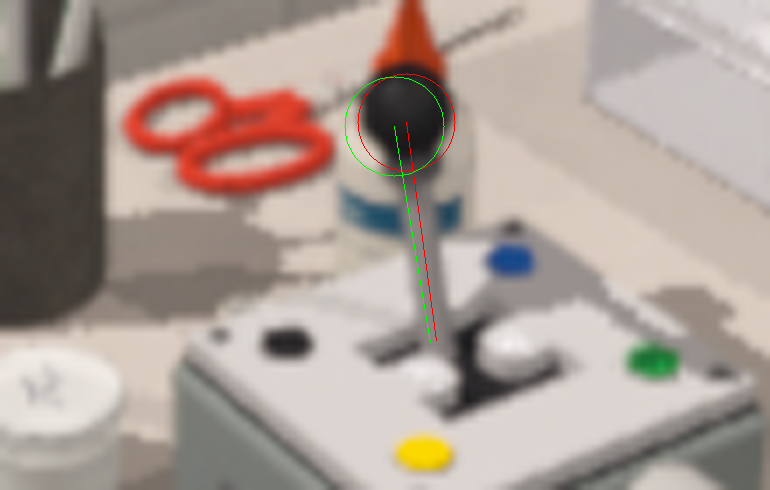

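View pics/top2.png

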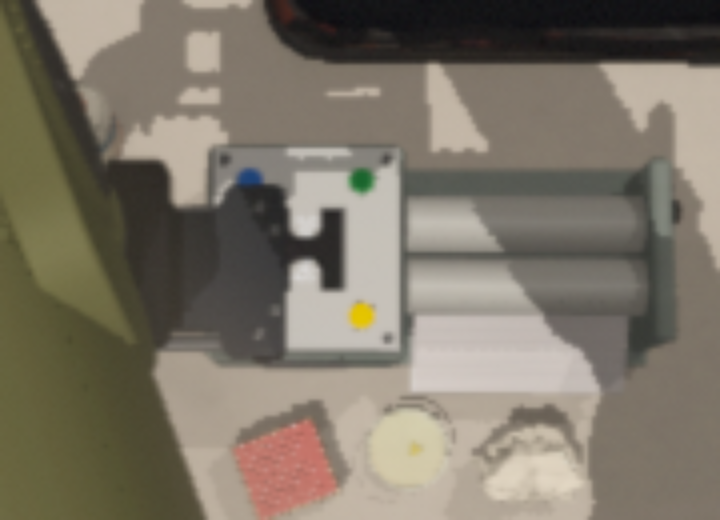

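The knob reads x ≈ −1 mm, in line with the lane. I'll go round to its +y side.

Emit:
play_rows(targets="-2.2 -0.5 0 0 0 0 -1;-2.1 -0.5 0 0 0 0 -1;0 0 2 0 0 0 -1;0 0 0 0 0 0 -1")

```text
time: 7.4
position: [0.5294, 0.1537, 0.3879]
tool_rot: [-0.009, -3.141, 0.007]
ft_force: [0.4, 0.2, 0.4]
grip_width: 0.006
```

```bash
python3 look.py 6 .528 .155 .148
```

```text
t 7.4 p [0.5294 0.1537 0.3879] tip [0.5293 0.1529 0.2059] F [0.4 0.2 0.4] g 0.006
[[-1.0, 0.006, -0.001], [0.006, 1.0, -0.004], [0.001, -0.004, -1.0]]
tool cm [0.12 0.23 5.79]
rot to align [-0.004 -0.001 -0.006]
```

Emit:
play_rows(targets="0.1 0.2 2.5 0 0 -0.006 -1;0 0 2 0 0 0 -1;0 0 1 0 0 0 -1;0 0 0 0 0 0 -1")

```text
time: 7.95
position: [0.53, 0.1545, 0.3372]
tool_rot: [0.002, 3.134, -0.002]
ft_force: [-1.0, 0.5, 0.0]
grip_width: 0.005
```

```bash
python3 look.py 7 .528 .13 .148
```

```text
t 7.95 p [0.53   0.1545 0.3372] tip [0.5314 0.1543 0.1552] F [-1.   0.5  0. ] g 0.005
[[-1.0, 0.002, 0.008], [0.002, 1.0, -0.001], [-0.008, -0.001, -1.0]]
tool cm [ 0.35 -2.43  0.72]
rot to align [-0.001  0.008 -0.002]
```

View pics/sc7.png

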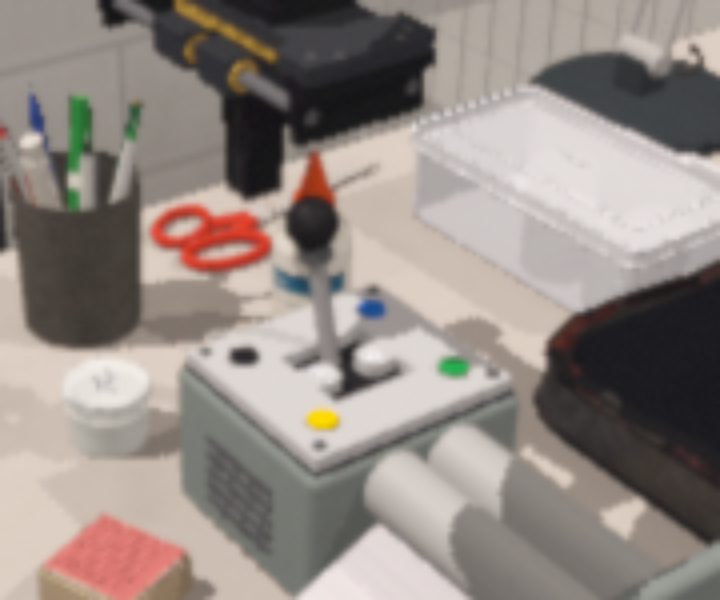

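Emit:
play_rows(targets="0.3 -0.5 0.6 0 0.008 0 -1;0 -0.6 0 0 0 0 -1;0 -0.6 0 0 0 0 -1;0 -0.6 0 0 0 0 -1;0 -0.5 0 0 0 0 -1;0 0 0 0 0 0 -1")

```text
time: 8.75
position: [0.5278, 0.1246, 0.334]
tool_rot: [0.003, 3.137, 0.003]
ft_force: [-0.6, -0.0, 0.3]
grip_width: 0.005
```

```bash
python3 look.py 8 .528 .064 .148;python3 pr.py 3 0,33 0,26
```

```text
t 8.75 p [0.5278 0.1246 0.334 ] tip [0.5285 0.125  0.152 ] F [-0.6 -0.   0.3] g 0.005
[[-1.0, 0.002, 0.004], [0.002, 1.0, 0.002], [-0.004, 0.002, -1.0]]
tool cm [ 0.04 -6.1   0.39]
rot to align [ 0.002  0.004 -0.002]
0,33 [257.4 166.9] 7.1 [261.7 198. ]
0,26 [259.6 167.6] 7.2 [262.8 198.8]
```

View pics/pr3.png

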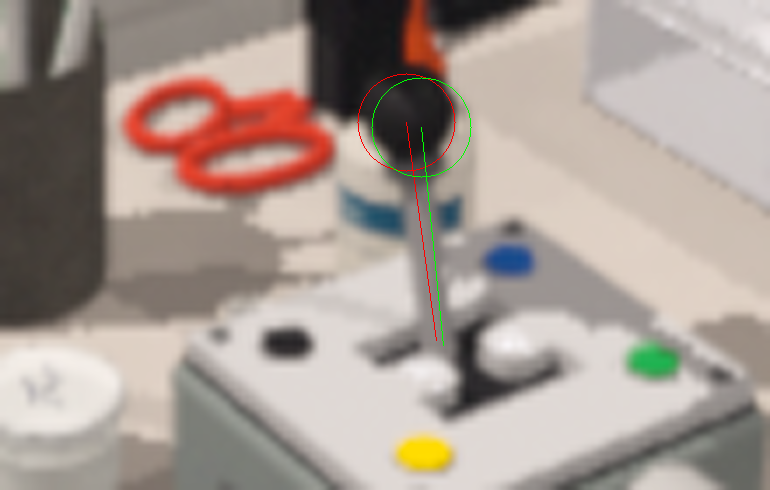

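Emit:
play_rows(targets="0 -0.6 0.3 0 0 0 -1;0 -0.6 0 0 0 0 -1;0 -0.6 0 0 0 0 -1;0 0 0 0 0 0 -1")

```text
time: 9.35
position: [0.5281, 0.1081, 0.3319]
tool_rot: [-0.001, 3.135, 0.008]
ft_force: [0.1, 0.5, 0.9]
grip_width: 0.002
```

```bash
python3 look.py 9 .528 .064 .148;python3 pr.py 4 0,10
```

```text
t 9.35 p [0.5281 0.1081 0.3319] tip [0.5293 0.109  0.1499] F [0.1 0.5 0.9] g 0.002
[[-1.0, -0.001, 0.007], [-0.001, 1.0, 0.005], [-0.007, 0.005, -1.0]]
tool cm [ 0.13 -4.5   0.17]
rot to align [0.005 0.007 0.001]
0,10 [264.6 170. ] 7.3 [265.2 200.6]
```

View pics/pr4.png

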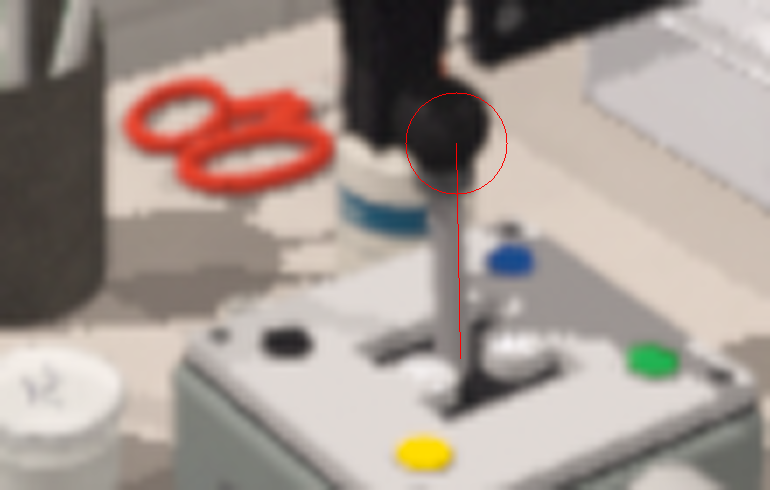

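It's moving freely in the lane.

Emit:
play_rows(targets="0 -0.6 0.1 0 0 0 -1;0 -0.6 0 0 0 0 -1;0 -0.6 0 0 0 0 -1;0 -0.6 0 0 0 0 -1;0 -0.6 0 0 0 0 -1;0 -0.6 0 0 0 0 -1;0 -0.4 0 0 0 0 -1;0 0 0 0 0 0 -1")

```text
time: 10.45
position: [0.5279, 0.065, 0.33]
tool_rot: [-0.001, 3.136, 0.007]
ft_force: [0.7, 1.2, 1.7]
grip_width: 0.002
```

```bash
python3 look.py 10 .528 .06 .148;python3 pr.py 5 0,-33
```

```text
t 10.45 p [0.5279 0.065  0.33  ] tip [0.5289 0.0658 0.148 ] F [0.7 1.2 1.7] g 0.002
[[-1.0, -0.0, 0.006], [-0.0, 1.0, 0.004], [-0.006, 0.004, -1.0]]
tool cm [ 0.09 -0.58 -0.  ]
rot to align [0.004 0.006 0.   ]
0,-33 [278.5 181.2] 7.5 [271.7 205.5]
```

View pics/pr5.png

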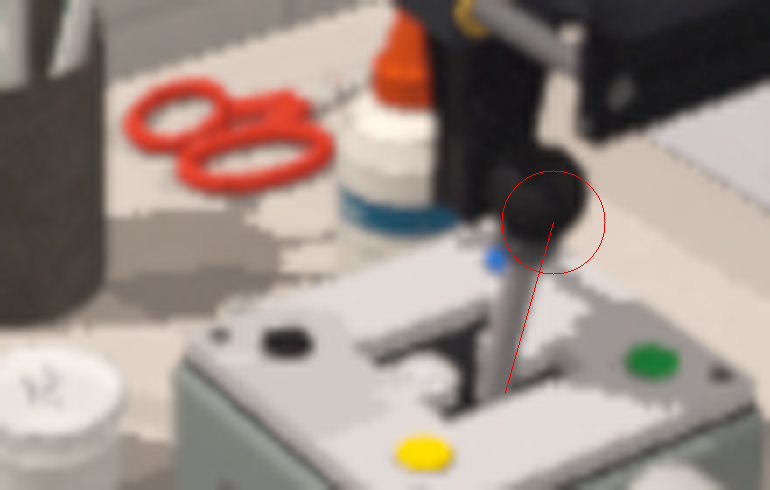

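Force is low and the knob isn't at the lane end yet, so I'll push the last few mm.

Emit:
play_rows(targets="0 -0.4 0 0 0 0 -1;0 -0.3 0 0 0 0 -1;0 0 0 0 0 0 -1")

```text
time: 10.92
position: [0.5277, 0.0582, 0.3291]
tool_rot: [-0.003, 3.137, 0.007]
ft_force: [0.2, 1.5, 0.3]
grip_width: 0.006
```

```bash
python3 look.py 11 .528 .06 .148;python3 pr.py 6 0,-33
```

```text
t 10.93 p [0.5277 0.0582 0.3291] tip [0.5285 0.059  0.1472] F [0.2 1.5 0.3] g 0.006
[[-1.0, -0.002, 0.004], [-0.002, 1.0, 0.004], [-0.004, 0.004, -1.0]]
tool cm [ 0.05  0.1  -0.08]
rot to align [0.004 0.004 0.002]
0,-33 [278.5 181.2] 7.5 [271.7 205.5]
```

View pics/pr6.png

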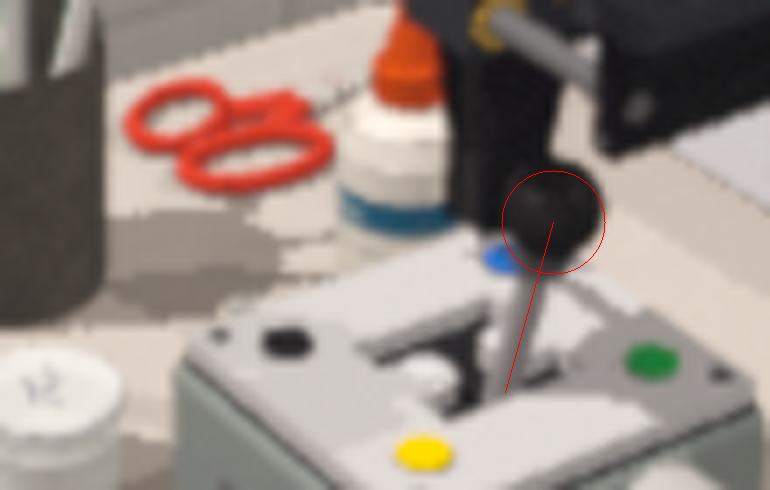

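Emit:
play_rows(targets="0 -0.25 0 0 0 0 -1;0 -0.1 0 0 0 0 -1")

```text
time: 11.28
position: [0.5276, 0.0551, 0.3289]
tool_rot: [-0.004, 3.138, 0.007]
ft_force: [0.7, 1.2, -1.3]
grip_width: 0.006
```

```bash
python3 look.py 12 .528 .06 .148;python3 pr.py 7 0,-33
```

```text
t 11.28 p [0.5276 0.0551 0.3289] tip [0.5283 0.0559 0.1469] F [ 0.7  1.2 -1.3] g 0.006
[[-1.0, -0.002, 0.004], [-0.002, 1.0, 0.005], [-0.004, 0.005, -1.0]]
tool cm [ 0.03  0.41 -0.11]
rot to align [0.005 0.004 0.002]
0,-33 [278.5 181.2] 7.5 [271.7 205.5]
```

View pics/pr7.png

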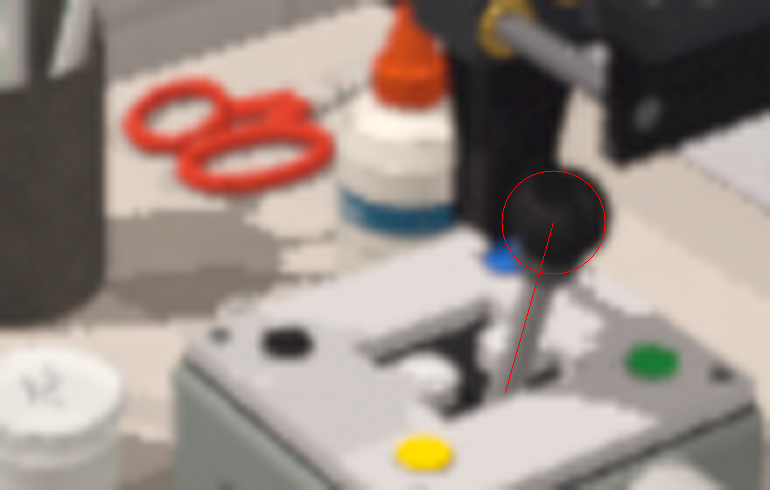

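Now in line with the right slots. I'll back off and go round to the −x side.

Emit:
play_rows(targets="0 1 0 0 0 0 -1;0 1 0 0 0 0 -1;0 0 -4 0 0 0 -1;0 0 -3 0 0 0 -1;2.5 0 0 0 0 0 -1;2.3 0 0 0 0 0 -1;0 -2 0 0 0 0 -1;0 -2 0 0 0 0 -1;0 0 0 0 0 0 -1")

```text
time: 12.5
position: [0.4786, 0.0365, 0.402]
tool_rot: [-0.008, 3.137, 0.0]
ft_force: [-0.7, 0.7, -0.2]
grip_width: 0.004
```

```bash
python3 look.py 13 .478 .035 .147;python3 pr.py 8 0,-33
```

```text
t 12.5 p [0.4786 0.0365 0.402 ] tip [0.4794 0.0366 0.22  ] F [-0.7  0.7 -0.2] g 0.004
[[-1.0, -0.005, 0.005], [-0.005, 1.0, 0.0], [-0.005, 0.0, -1.0]]
tool cm [ 0.18 -0.16  7.3 ]
rot to align [0.    0.005 0.005]
0,-33 [278.5 181.2] 7.5 [271.7 205.5]
```

View pics/pr8.png

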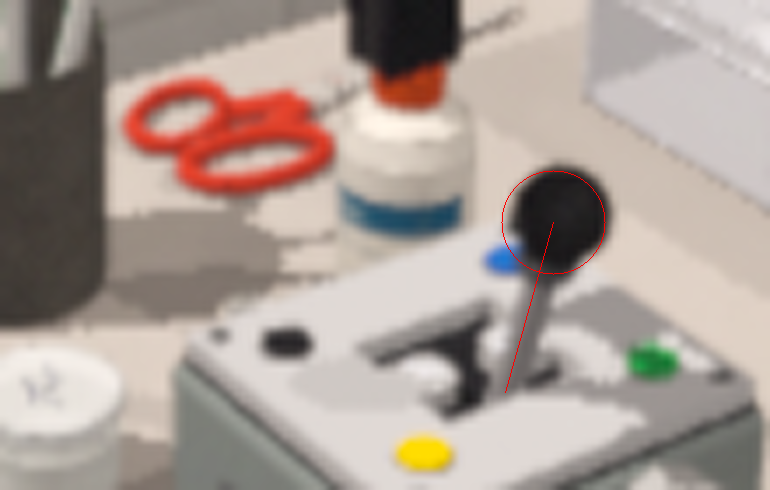

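Emit:
play_rows(targets="0.1 -0.15 3 0 0 0 -1;0 0 3 0 0 0 -1;0 0 1.2 0 0 0 -1;0 0 0 0 0 0 -1")

```text
time: 13.1
position: [0.4791, 0.0401, 0.3287]
tool_rot: [-0.018, 3.135, 0.002]
ft_force: [0.2, 0.2, 0.3]
grip_width: 0.007
```

```bash
python3 look.py 14 .5445 .035 .146
```

```text
t 13.1 p [0.4791 0.0401 0.3287] tip [0.4802 0.0404 0.1467] F [0.2 0.2 0.3] g 0.007
[[-1.0, -0.011, 0.006], [-0.011, 1.0, 0.001], [-0.006, 0.001, -1.0]]
tool cm [-6.42 -0.61  0.11]
rot to align [0.001 0.006 0.011]
```

View pics/sc14.png

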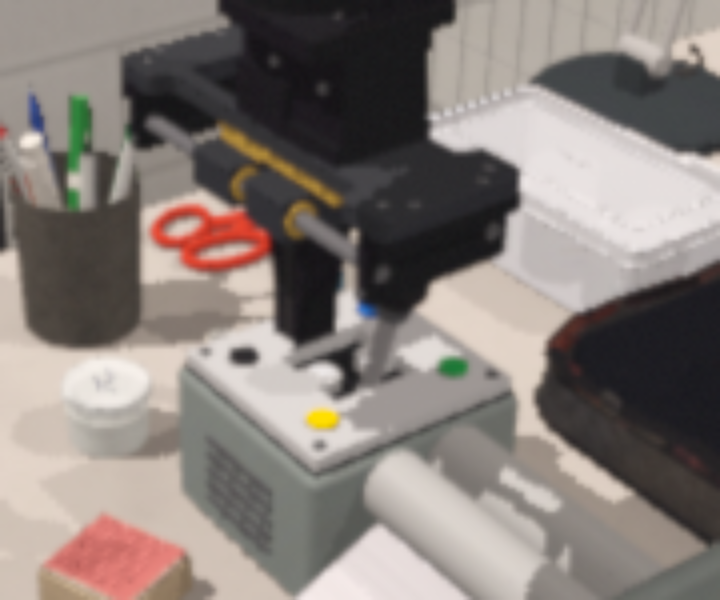

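Emit:
play_rows(targets="-0.5 -0.5 0 0 0 0 -1;-0.6 0 0 0 0 0 -1;-0.6 0 0 0 0 0 -1;-0.6 0 0 0 0 0 -1;-0.6 0 0 0 0 0 -1;-0.6 0 0 0 0 0 -1;0 0 0 0 0 0 -1")

```text
time: 14.02
position: [0.5176, 0.0351, 0.3325]
tool_rot: [-0.017, 3.133, 0.003]
ft_force: [-1.7, -0.7, 1.8]
grip_width: 0.004
```

```bash
python3 look.py 15 .5445 .035 .146;python3 pr.py 9 15,-33
```

```text
t 14.03 p [0.5176 0.0351 0.3325] tip [0.5191 0.0354 0.1505] F [-1.7 -0.7  1.8] g 0.004
[[-1.0, -0.011, 0.009], [-0.011, 1.0, 0.002], [-0.009, 0.002, -1.0]]
tool cm [-2.53 -0.07  0.47]
rot to align [0.002 0.009 0.011]
15,-33 [284.7 179.3] 7.5 [274.7 204.3]
```

View pics/pr9.png

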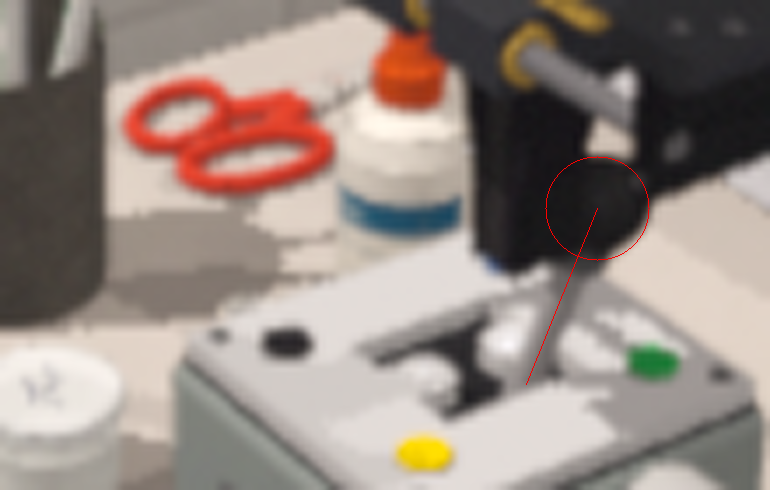

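The lever is going into the green slot, with the knob near x = +15 mm. I'll lower slightly and carry on.

Emit:
play_rows(targets="-0.5 0 0.3 0 0 0 -1;-0.5 0 0.2 0 0 0 -1;-0.5 0 0.1 0 0 0 -1;-0.4 0 0 0 0 0 -1;0 0 0 0 0 0 -1")

```text
time: 14.75
position: [0.5371, 0.0352, 0.3256]
tool_rot: [-0.018, 3.134, 0.003]
ft_force: [-2.0, -0.2, 1.3]
grip_width: 0.003
```

```bash
python3 look.py 16 .5445 .035 .146;python3 pr.py 10 40,-33
```

```text
t 14.75 p [0.5371 0.0352 0.3256] tip [0.5384 0.0356 0.1436] F [-2.  -0.2  1.3] g 0.003
[[-1.0, -0.011, 0.007], [-0.011, 1.0, 0.002], [-0.007, 0.002, -1.0]]
tool cm [-0.61 -0.07 -0.24]
rot to align [0.002 0.007 0.011]
40,-33 [294.7 178. ] 7.3 [280.2 202.3]
```

View pics/pr10.png

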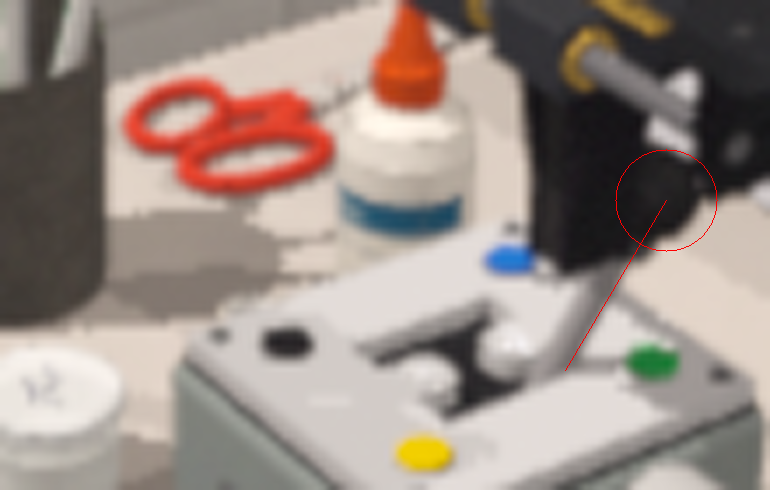

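Emit:
play_rows(targets="-0.3 0 0 0 0 0 -1;-0.3 0 0 0 0 0 -1;-0.1 0 0 0 0 0 -1;0 0 0 0 0 0 -1")

```text
time: 15.35
position: [0.5428, 0.0354, 0.3248]
tool_rot: [-0.018, 3.14, 0.003]
ft_force: [-4.8, -0.3, 1.8]
grip_width: 0.003
```

```bash
python3 look.py 17 .5445 .035 .146;python3 pr.py 11 40,-33
```

```text
t 15.35 p [0.5428 0.0354 0.3248] tip [0.5432 0.0358 0.1428] F [-4.8 -0.3  1.8] g 0.003
[[-1.0, -0.012, 0.002], [-0.012, 1.0, 0.002], [-0.002, 0.002, -1.0]]
tool cm [-0.13 -0.08 -0.32]
rot to align [0.002 0.002 0.012]
40,-33 [294.7 178. ] 7.3 [280.2 202.3]
```

View pics/pr11.png

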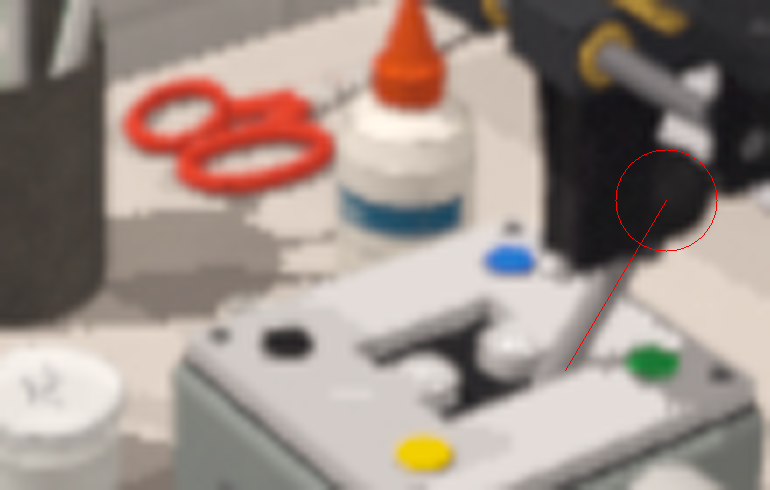

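Force is up to 4.8 N, so it's close to the stop. I'll press a little more.

Emit:
play_rows(targets="-0.2 0 0 0 0 0 -1;-0.2 0 0 0 0 0 -1;-0.2 0 0 0 0 0 -1")

```text
time: 15.82
position: [0.546, 0.0354, 0.3245]
tool_rot: [0.018, -3.133, -0.004]
ft_force: [-9.9, -0.3, 5.3]
grip_width: 0.004
```

```bash
python3 look.py 18 .5445 .035 .146;python3 pr.py 12 40,-33
```

```text
t 15.82 p [0.546  0.0354 0.3245] tip [0.5444 0.0358 0.1425] F [-9.9 -0.3  5.3] g 0.004
[[-1.0, -0.011, -0.009], [-0.011, 1.0, 0.002], [0.009, 0.002, -1.0]]
tool cm [-0.01 -0.08 -0.35]
rot to align [ 0.002 -0.009  0.011]
40,-33 [294.7 178. ] 7.3 [280.2 202.3]
```

View pics/pr12.png

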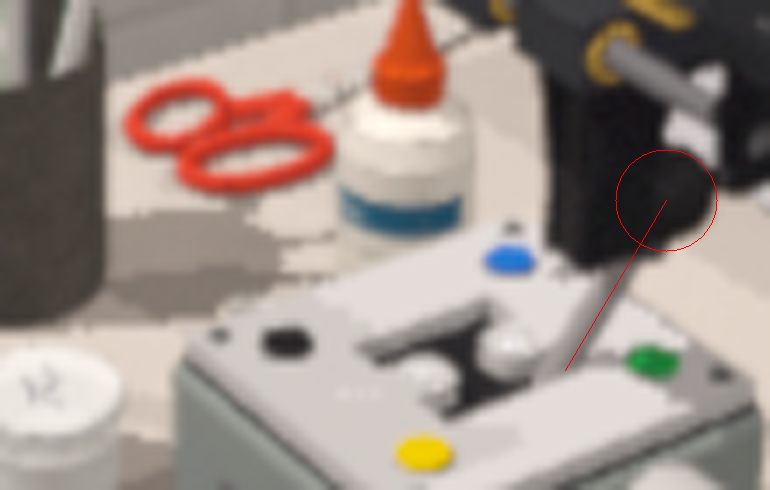

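Force has reached 10 N with the tip stopped, so it's at the hard stop. I'll back off, raise the hand and move away for a clear look.

Emit:
play_rows(targets="1 0 0 0 0 0 -1;1.5 0 0 0 0 0 -1;2 0 0 0 0 0 -1;0 0 -5 0 0 0 -1;0 0 -5 0 0 0 -1;2 5 0 0 0 0 -1;2 5 0 0 0 0 -1;0 5 0 0 0 0 -1;0 5 0 0 0 0 -1;0 5 0 0 0 0 -1;0 0 0 0 0 0 -1")

```text
time: 17.3
position: [0.4532, 0.2906, 0.4349]
tool_rot: [-0.015, 3.121, 0.022]
ft_force: [-0.4, 0.0, 0.1]
grip_width: 0.005
```

```bash
python3 look.py 19 .5445 .035 .146;python3 pr.py 13 40,-33
python3 - <<'E'
from m import *
im=ctrl.get_image("top");K=im["intrinsics"];R=np.array(im["R"]);t=np.array(im["t"]);d=im["depth"]
cv2.imwrite('pics/top3.png',cv2.resize(im['pixels'][130:260,190:370],None,fx=4,fy=4))
v,u=np.mgrid[:384,:512];P=(np.stack([(u-K[0,2])/K[0,0]*d,(v-K[1,2])/K[1,1]*d,d],-1)-t)@R
Q=P[150:225,240:310].reshape(-1,3);Q=Q[(Q[:,2]>.14)&(Q[:,2]<.19)]
A=np.c_[2*Q,np.ones(len(Q))];s=np.linalg.lstsq(A,(Q**2).sum(1),rcond=None)[0];print("sphere",len(Q),s[:3],np.sqrt(s[3]+s[:3]@s[:3]), Q.min(0),Q.max(0))
tabs(im,(240,164,294,222))
E
```

```text
t 17.3 p [0.4532 0.2906 0.4349] tip [0.4569 0.2932 0.2529] F [-0.4  0.   0.1] g 0.005
[[-1.0, -0.01, 0.02], [-0.009, 1.0, 0.014], [-0.02, 0.014, -1.0]]
tool cm [ -8.31 -26.05  10.49]
rot to align [0.014 0.02  0.009]
40,-33 [294.7 178. ] 7.3 [280.2 202.3]
sphere 133 [0.56797548 0.0341874  0.15229261] 0.015013705369532244 [0.55438112 0.02077313 0.14026987] [0.58163172 0.04729457 0.16886488]
yellow [279.9 208.5] [277 206   7   6  34] [0.488  0.0355 0.1   ]
blue [252.  174.6] [250 172   5   6  25] [0.5685 0.1006 0.1   ]
dark [266.9047619  191.77777778] [258 183  17  19 126]
```

View pics/pr13.png

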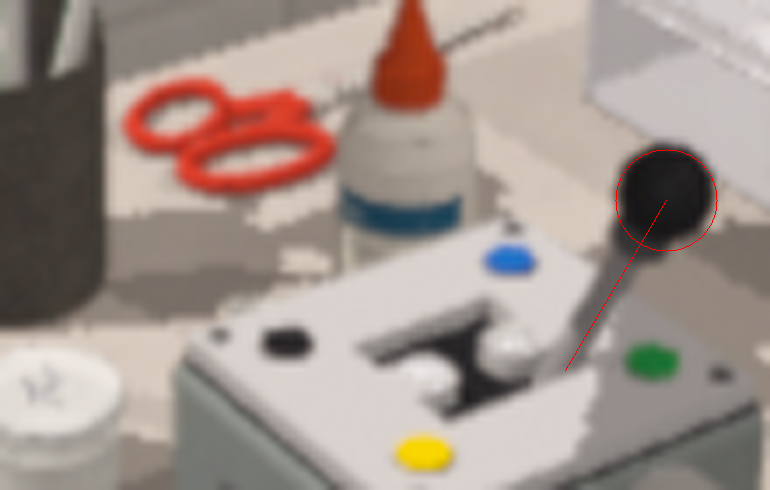

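View pics/top3.png

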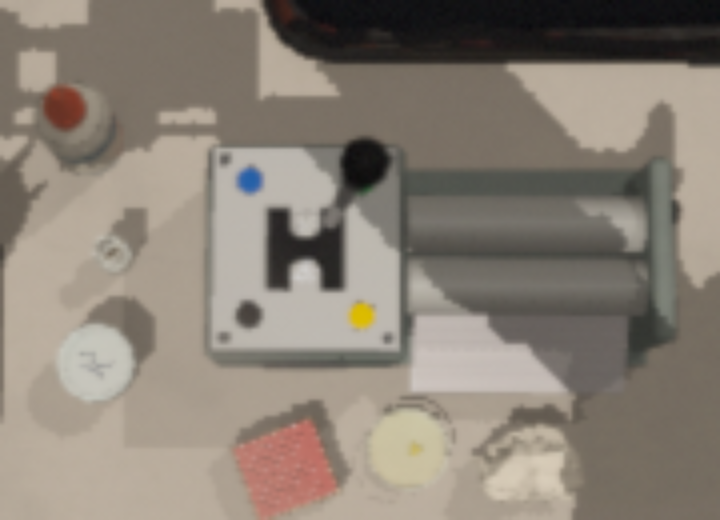

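The knob centre is at (0.568, 0.034) and the green tab at (0.568, 0.035). The loose things look undisturbed and the hand is clear, so I'm handing in.

```bash
python3 -c "
from h import *
print(ctrl.get_state()['qd'].round(3));ctrl.close_job()"
```

```text
[ 0.016 -0.004  0.017  0.005 -0.001  0.004 -0.001]
the job is handed in; nothing more can be done
```

The mill is in the green gear (the far right slot), and I have handed the job in. I pushed the knob with the closed fingertips in three steps: out of the black slot into the lane, across the lane, then forward until the lever met the hard stop. The lever did not go into the yellow or blue gear.

- **Knob position:** in the last top view the knob centre was at about (0.568, 0.034) m and the green tab, measured at the start, at about (0.568, 0.035) m. That is roughly 1 mm apart against the 10 mm allowed. The fitted ball was 15 mm in radius instead of 14 mm.
- **Force:** the highest reading was about 11 N, when pressing against the stop at the end.
- **Other things:** the loose things looked unmoved in the last top view; I checked this by eye only and did not measure it.
- **Hand and time:** the hand was clear and touching nothing when I handed in, at about 17.5 s. The arm was still settling slightly, at up to 0.017 rad/s.

One small disagreement: in the scene camera the knob sat about 1 px higher than my model predicted in several views. I allowed for this.

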